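# Wind up the torch and hold its light on the stove burner

## Robot

A 6-joint arm with a two-finger parallel gripper is mounted at the origin on the work surface. World frame = base frame: x ahead of the robot, y to its left, z up, the work surface at z = 0. Lengths are in m, angles in degrees, forces in N, time in s.
With the tool pointing down it reaches from about 0.325 to 0.775 m from the base axis. Payload 5.5 kg.
Tool frame: the origin (TCP) lies at the centre of the arm's flange, where the gripper is bolted on; the fingertips stand 182 mm ahead of it and the grasp point (between the pads) lies 163 mm ahead of it; z points along the fingers, y is the line along which they close (so a half turn about z gives the same grasp; the last joint's range is limited). The gripper opens to 88 mm and grips with 3 to 60 N. Pads are 20 mm wide; open, the fingers measure 115 mm over their backs; the gripper's body (75 mm by 178 mm) begins 61 mm behind the grasp point.
Start: joints at [-70.056, 5.22, 70.514, -0, 104.267, -3.249], TCP at [0.236, -0.552, 0.405] pointing down, gripper open.
Joint ranges: [-164.24, 164.24], [-49.07, 125.15], [9.68, 141.18], [-86.29, 266.29], [3.28, 154.24], [-151.56, 151.56]. Speed limits (degrees/s): [147.25, 147.25, 172.46, 180, 180, 180].

## Interface

Orientations are given as [roll, pitch, yaw] about the fixed x, y, z axes, in that order (R = Rz(yaw) Ry(pitch) Rx(roll)).
In Python, from station import r gives the robot as it stands. The module is installed in compiled form; this text tells all that it offers. Calls block until the motion is done:
- r.reach(position, orientation): joint-space move of the TCP to a pose.
- r.servo_line(position, rotation=None, speed=0.15): straight line of the TCP; rotation=None keeps the orientation; speed is the mean speed in m/s.
- r.move_joints(angles): joint-space move.
- r.let_go() and r.grab(squeeze=None): open the fingers fully, or close them until they stop; squeeze is the grip in N (None keeps the last).
- r.wait(seconds).
- r.inverse_kinematics(position, orientation): joint angles nearest the present ones, or None.
- r.sense(): the state.
- r.snapshot(name): name is "side" or "top" or "wrist"; returns a dict with "frame" (384x512x3 uint8, red, green, blue), "fx", "fy", "cx", "cy" (pixels), "R" (3x3) and "t" (3): a world point X has camera coordinates R X + t. Camera axes: x right, y down, z forward; pixel columns grow to the right and rows downward; lengths in m; the calibration is good to about 2 mm. The wrist camera is an equidistant fisheye: a pixel r from the principal point sees the ray r / f radians off the axis. A picture is of the moment at which its call begins. There is no depth.
A pose or a line that the arm cannot do raises r.IKError and nothing moves.
- r.hand_in(): hands the job in; it is judged then, once.
The state is a dict: "clock": time; "joints": joint angles; "joint_vel": joint speeds; "joint_torque": joint torques, N m; "tcp_pos": TCP position; "orientation": TCP orientation; "contact_force": force on the tool from outside, world axes, zero at the start; "torque": the same for the moment, N m; "opening": finger opening in m; "gripper_force": force on a finger pad.
Only numpy, scipy, OpenCV 4.12 (cv2) and the standard library are available. Lean on these libraries where they do the work, as an engineer would, in place of code of your own. Each camera call takes 0.05 s, during which the arm holds its last target. There are 200 camera calls.

## Task

Wind up the yellow torch while it stands in its black holder: turn the red key on its tail clockwise until it comes up against its stop. Then draw the torch out and hold it up, slanting about half-way between upright and level with its lens down, so that it points at the middle of the stove's brass burner with the lens some 15 to 20 cm from it. Finish still holding it there, steady in the gripper, without its touching the stove and without disturbing the tin with the blue band, the gas cartridge with the red band or the wrench.

Things in the scene. Friction and masses are not known exactly. Their poses are not given: they have to be found in the camera images.
- torch_mid (a point): Centre of the yellow wind-up torch: a square bar 36 x 36 mm, 150 mm long, 0.14 to 0.25 kg, standing lens down in its holder and loose there (1.5 mm play each side). Its z axis runs along the torch from the lens to the tail; the lens face lies 75 mm along -z, the flat tail face 75 mm along +z. x and y are square to its flat sides. In the holder the tail stands 160 mm above the table and the upper 90 mm of the torch are bare.
- key_grip (a point): Grip point of the red winding key on the torch's tail, on the torch's axis, 20 mm beyond the tail face. The key's wing is a plate 32 mm long (this point's x axis), 10 mm thick (its y axis), reaching from 8 to 30 mm beyond the tail face, with a thin round stem (12 mm diameter) below it. It turns about the torch's axis.
- key (a joint): Angle of the winding key relative to the torch, rad: 0 run down, growing as it is turned clockwise seen from the tail (from above), up to a hard stop at 4.0 (fully wound). It starts somewhere between 0 and 0.6. It is sprung: turning it takes about 0.09 N m at first and 0.14 N m near the stop; a ratchet-like friction keeps it where it is left when let go.
- holder_mouth (a point): Centre of the mouth of the torch's black holder, which is fixed to the table: a block 75 x 75 mm, 70 mm high, on a flat steel foot 110 x 110 mm; its square socket is 39 mm wide and 60 mm deep, straight up. x and y along its sides, z up; the torch stands in it with its sides parallel to them.
- burner (a point): Middle of the top of the round brass burner (90 mm diameter) of the green camp stove, 94 mm above the table. The stove is fixed: a case 240 mm (x) by 330 mm (y), 78 mm high; the burner lies 45 mm to +y of its centre. Four thin pan rests round the burner reach 98 mm above the table.
- stove: The green camp stove, fixed; origin at the centre of its underside, z up.
- holder: The torch's holder; origin at the centre of its underside on the table.
- torch: The torch; origin at the middle of its lens face, z towards the tail; carries the key.
- tin: Bystander: white tin with a blue band, 90 mm diameter, 110 mm high, standing loose; origin at the centre of its underside.
- cartridge: Bystander: white gas cartridge with a red band, 64 mm diameter, 150 mm high, standing loose; origin at the centre of its underside.
- wrench: Bystander: steel wrench lying loose on the table, about 170 mm long along its x axis.
Mind the look-alikes: they are no part of the job. Of the things like the torch, leave any that is grey; of the rest the smaller one is meant.

How it is judged:
By the outcome, as a careful person would: the job done as asked, in the order asked, and still so for the second after the job is handed in, while the arm keeps its last pose, push and grip.
It also fails if it takes over 64 s, if anything falls off the work surface, if the arm or the gripper's body presses on something with over 40 N, if the wrist force passes 120 N, or if a joint passes its speed limit or range.

## Working session

There is one attempt and no reset: what is moved stays moved. The work goes in short steps, each a Python script; the robot and the scene stay as the last script left them, time stands still between calls to the robot, and variables do not carry over. Pictures are saved under pics/ and viewed, at most 10 in all, crops included, and the job is handed in when it is done.

```bash
mkdir -p pics
python3 - <<'E'
from station import r
import cv2,pickle
for n in("side","top"):
    s=r.snapshot(n); cv2.imwrite(f"pics/{n}0.png",s["frame"][:,:,::-1]); pickle.dump(s,open(n+"0.pkl","wb"))
    print(n,s["fx"],s["cx"],s["cy"],s["R"],s["t"])
a=r.sense();print(a["clock"],a["opening"])
E
```

```text
side 379.49995715783746 254.71257436016566 190.91592691333088 [[-0.98436594 -0.17581177  0.01067357]
 [-0.09964672  0.50590212 -0.85681595]
 [ 0.14523855 -0.84448402 -0.51551188]] [0.55291355 0.17163714 1.1352886 ]
top 496.31364478487683 251.71834040129903 183.5279848255115 [[-0.01640733 -0.99978996 -0.01228142]
 [-0.99843454  0.0170395  -0.05327404]
 [ 0.05347212  0.0113881  -0.9985044 ]] [0.05146723 0.56194359 1.5701973 ]
0.1 0.0880458218670996
```

View pics/side0.png

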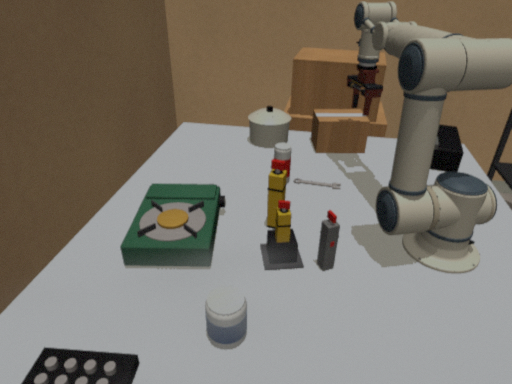

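View pics/top0.png

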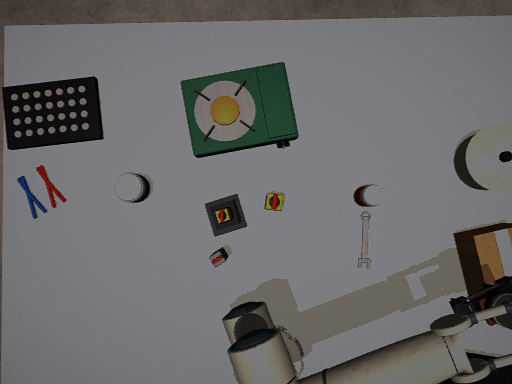

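Side: torch in its holder at about (283,225), larger yellow look-alike at (277,190), grey at (328,243), stove at (173,218). Top: holder with torch at (224,215), burner (225,110), tin (131,187), cartridge (368,195), wrench (365,240).

```bash
cat > h.py <<'E'
import numpy as np,cv2,pickle
def ray(s,u,v,z):
    R=np.array(s["R"]);t=np.array(s["t"]);c=-R.T@t
    d=R.T@np.array([(u-s["cx"])/s["fx"],(v-s["cy"])/s["fy"],1]); return c+d*(z-c[2])/d[2]
def proj(s,X):
    p=np.array(s["R"])@np.array(X)+np.array(s["t"]); return s["fx"]*p[0]/p[2]+s["cx"],s["fy"]*p[1]/p[2]+s["cy"]
E
python3 - <<'E'
from h import *
s=pickle.load(open("top0.pkl","rb"));f=s["frame"].astype(int)
hsv=cv2.cvtColor(s["frame"],cv2.COLOR_RGB2HSV)
def comp(m,name,z,amin=15):
    n,l,st,ce=cv2.connectedComponentsWithStats(m.astype(np.uint8))
    for i in range(1,n):
        if st[i,4]>=amin:
            ys,xs=np.where(l==i); rc=cv2.minAreaRect(np.c_[xs,ys].astype(np.float32))
            P=[ray(s,*q,z)[:2] for q in cv2.boxPoints(rc)]
            e=P[1]-P[0]; g=P[2]-P[1]
            print(name,st[i,4],ce[i].round(1),"ctr",ray(s,*rc[0],z).round(4)[:2],"cen",ray(s,*ce[i],z).round(4)[:2],"sides",np.linalg.norm(e).round(3),np.linalg.norm(g).round(3),"yaw",np.degrees(np.arctan2(e[1],e[0])).round(1),np.degrees(np.arctan2(g[1],g[0])).round(1))
H,S,V=hsv[...,0],hsv[...,1],hsv[...,2]
roi=np.zeros(H.shape,bool);roi[180:280,195:300]=1
comp(roi&((H<8)|(H>172))&(S>120)&(V>80),"red",0.19)
comp(roi&(H>18)&(H<35)&(S>120)&(V>80),"yel",0.16)
roi2=np.zeros(H.shape,bool);roi2[185:240,200:252]=1
comp(roi2&(V<110),"dark",0.01,100)
roi3=np.zeros(H.shape,bool);roi3[55:165,170:305]=1
comp(roi3&(H>12)&(H<35)&(S>120)&(V>80),"brass",0.094,50)
comp(roi3&(H>50)&(H<95)&(S>80),"green",0.078,200)
a=cv2.resize(s["frame"][185:275,195:295],None,fx=6,fy=6,interpolation=cv2.INTER_CUBIC)
cv2.imwrite("pics/crop.png",a[:,:,::-1])
E
```

```text
red 63 [274.3 201. ] ctr [ 0.5025 -0.0233] cen [ 0.5025 -0.0232] sides 0.041 0.012 yaw -9.2 -99.1
red 30 [221.1 214.9] ctr [0.4655 0.1286] cen [0.4659 0.1283] sides 0.006 0.028 yaw -90.9 179.2
red 37 [216.1 259.7] ctr [0.3398 0.144 ] cen [0.3399 0.1441] sides 0.03 0.009 yaw -59.0 -148.6
yel 138 [274.  201.4] ctr [ 0.5022 -0.0231] cen [ 0.5021 -0.0232] sides 0.047 0.046 yaw -8.2 -98.1
yel 38 [226.1 214.9] ctr [0.465  0.1163] cen [0.4653 0.116 ] sides 0.017 0.035 yaw -90.9 179.2
yel 36 [217.6 216.1] ctr [0.4617 0.1399] cen [0.4623 0.1406] sides 0.013 0.035 yaw -80.7 -170.4
dark 1132 [225.5 214.6] ctr [0.4647 0.1284] cen [0.4649 0.1274] sides 0.112 0.112 yaw -73.9 -163.8
brass 661 [224.2 109.9] ctr [0.7854 0.1223] cen [0.7857 0.1216] sides 0.086 0.087 yaw -91.1 179.1
green 5140 [247.8 108.8] ctr [0.7889 0.0763] cen [0.7909 0.0497] sides 0.328 0.244 yaw -80.4 -170.7
```

View pics/crop.png

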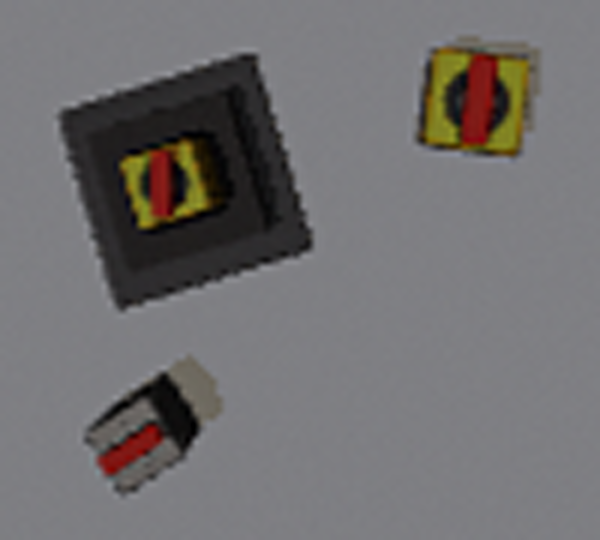

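Crop: torch tail in the holder at about (165,185), with its red wing almost vertical, so it lies nearly along world x. The holder sides are turned about 16°. Tail, wing and foot all centre on (0.465, 0.128). Next I cross-check with the side camera and test the IK.

Run:
```python
from h import *
from station import r
s=pickle.load(open("side0.pkl","rb"))
H,S,V=cv2.split(cv2.cvtColor(s["frame"],cv2.COLOR_RGB2HSV))
m=np.zeros(H.shape,bool);m[200:240,150:195]=1
ys,xs=np.where(m&(H>12)&(H<28)&(S>150));print("side brass",xs.mean(),ys.mean(),ray(s,xs.mean(),ys.mean(),.094), proj(s,[.785,.122,.094]))
print("key proj",proj(s,[.465,.128,.185]),"biglook top h:",[proj(s,[.497,-.02,z]) for z in(0,.2,.25,.3)])
for ps in(-2,178): print("key",ps,r.inverse_kinematics([.465,.128,.45],[180,0,ps]),r.inverse_kinematics([.465,.128,.184+.163],[180,0,ps]))
from scipy.spatial.transform import Rotation as Ro
B=np.array([.785,.122,.094])
for az in(0,9,20):
    d=np.array([np.cos(np.radians(az)),np.sin(np.radians(az)),-1])/2**.5
    for k in range(0,360,30):
        y0=np.array([-np.sin(np.radians(az)),np.cos(np.radians(az)),0])
        R=Ro.from_rotvec(d*np.radians(k))*Ro.from_matrix(np.c_[np.cross(y0,d),y0,d])
        q=r.inverse_kinematics((B-d*.468),R.as_euler("xyz",degrees=True))
        if q is not None: print(az,k,np.round(q,0))
```

```text
side brass 172.33016627078385 218.55581947743468 [0.77977974 0.13043717 0.094     ] (np.float64(171.6581575267279), np.float64(216.70199958692524))
key proj (np.float64(283.0619188819055), np.float64(202.89526627681252)) biglook top h: [(np.float64(275.54168299580346), np.float64(225.62950224044673)), (np.float64(278.1794794533457), np.float64(170.82214236700574)), (np.float64(278.9165093205363), np.float64(155.5083523082272)), (np.float64(279.68905799800615), np.float64(139.45656284404305))]
key -2 [ 1.13480821e+01 -1.20221031e+01  8.24578152e+01 -2.54444375e-14
  1.09564288e+02  1.03348082e+02] [ 1.13480821e+01 -1.33008383e+01  9.40099974e+01 -2.54444375e-14
  9.92908410e+01  1.03348082e+02]
key 178 [ 11.34808212 -12.02210309  82.45781523   0.         109.56428786
 -76.65191788] [ 11.34808212 -13.30083832  94.00999737   0.          99.29084095
 -76.65191788]
0 0 [ 15. -34. 106. -11.  64. -75.]
0 30 [ 15. -34. 106. -11.  64. -45.]
0 60 [ 15. -34. 106. -11.  64. -15.]
0 90 [ 15. -34. 106. -11.  64.  15.]
0 120 [ 15. -34. 106. -11.  64.  45.]
0 150 [ 15. -34. 106. -11.  64.  75.]
0 18
[... 276 characters left out ...]
  3. -36. 107.   5.  64.  -6.]
9 120 [  3. -36. 107.   5.  64.  24.]
9 150 [  3. -36. 107.   5.  64.  54.]
9 180 [  3. -36. 107.   5.  64.  84.]
9 210 [  3. -36. 107.   5.  64. 114.]
9 240 [  3. -36. 107.   5.  64. 144.]
9 330 [   3.  -36.  107.    5.   64. -126.]
20 0 [ -10.  -32.  105.   23.   68. -121.]
20 30 [-10. -32. 105.  23.  68. -91.]
20 60 [-10. -32. 105.  23.  68. -61.]
20 90 [-10. -32. 105.  23.  68. -31.]
20 120 [-10. -32. 105.  23.  68.  -1.]
20 150 [-10. -32. 105.  23.  68.  29.]
20 180 [-10. -32. 105.  23.  68.  59.]
20 210 [-10. -32. 105.  23.  68.  89.]
20 240 [-10. -32. 105.  23.  68. 119.]
20 270 [-10. -32. 105.  23.  68. 149.]
20 330 [ -10.  -32.  105.   23.   68. -151.]
```

Run:
```python
from h import *
from station import r
r.servo_line([.236,-.552,.5],speed=.3)
r.reach([.465,.128,.46],[180,0,178])
r.wait(.3)
a=r.sense();print(a["clock"],a["joints"],a["tcp_pos"],a["torque"],a["contact_force"])
s=r.snapshot("wrist");pickle.dump(s,open("w.pkl","wb"));print(s["fx"],s["cx"],s["cy"])
R=np.array(s["R"]);t=np.array(s["t"])
def pf(X):
    p=R@np.array(X)+t; th=np.arctan2(np.hypot(p[0],p[1]),p[2]); u=p[:2]/np.hypot(p[0],p[1])*th*s["fx"]; return np.array([s["cx"],s["cy"]])+u
a=np.radians(-2)
for c in(-.016,.016): print(pf([.465+c*np.cos(a),.128+c*np.sin(a),.19]))
c=pf([.465,.128,.19]).astype(int);print(c)
x0,y0=max(c[0]-64,0),max(c[1]-48,0)
im=cv2.resize(s["frame"][y0:y0+96,x0:x0+128],None,fx=5,fy=5,interpolation=cv2.INTER_CUBIC);print(x0,y0)
cv2.imwrite("pics/w.png",im[:,:,::-1])
```

```text
3.4083 [ 1.13141805e+01 -1.17395337e+01  8.11890422e+01  2.79914630e-04
  1.10550697e+02 -7.66480662e+01] [0.46514161 0.12773882 0.45998035] [ 0.0942495  -0.22730909 -0.01888219] [-0.00358153  0.18563292 -0.15814341]
297.3186396354542 259.7866468763241 193.60028853256202
[259.65044142 180.86205043]
[259.71465034 215.3083621 ]
[259 198]
195 150
```

View pics/w.png

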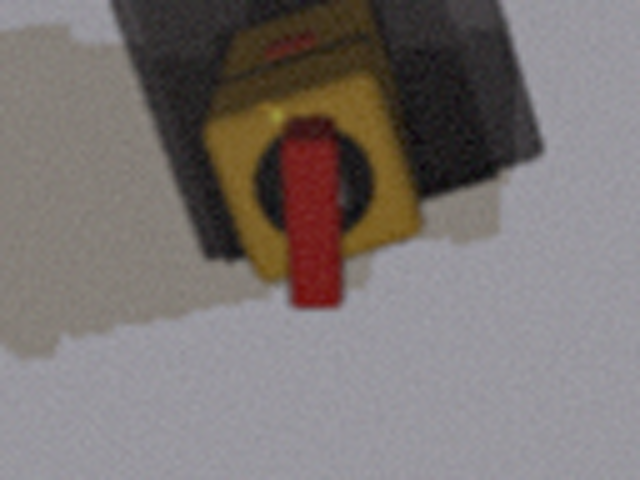

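Wrist crop: the red wing's top runs from (310,135) to (317,307), slanting about 2°. It lies within 2–4 mm of the prediction, so I average the two estimates and grip.

Run:
```python
from h import *
from station import r
r.servo_line([.4635,.127,.184+.163],speed=.12)
r.wait(.2); a=r.sense();print("pre",a["clock"],np.round(a["torque"],3),np.round(a["contact_force"],2))
r.grab(squeeze=35)
a=r.sense();print("grab",a["clock"],a["opening"],a["gripper_force"],np.round(a["torque"],3),np.round(a["contact_force"],2),np.round(a["joints"],2))
q=np.array(a["joints"]);q[:5]=r.inverse_kinematics([.4635,.127,.347],a["orientation"])[:5] ;q0=q[5]
for i in range(1,14):
    q[5]=q0+15*i; r.move_joints(q); a=r.sense()
    print(15*i,round(a["clock"],2),round(a["joints"][5]-q0,2),np.round(a["torque"],3),np.round(a["contact_force"],1),round(a["opening"],4),round(a["joint_torque"][5],3))
    if abs(a["torque"][2])>.3: break
```

```text
pre 4.75 [ 0.085 -0.118 -0.03 ] [-0.16  0.17 -0.29]
grab 5.9417 0.010566923695224757 34.90020476281643 [-0.055 -0.126  0.038] [ 0.59  0.3  -0.19] [ 1.127e+01 -1.357e+01  9.425e+01 -1.000e-02  9.933e+01 -7.673e+01]
15 6.3 14.78 [-0.135  0.005  0.039] [-0.3 -0.2  0.5] 0.0101 0.337
30 6.66 29.66 [-0.249  0.082  0.015] [-0.3 -0.4  0.2] 0.01 0.309
45 7.02 44.61 [-0.275  0.038 -0.02 ] [-0.6  0.   1. ] 0.01 0.296
60 7.38 59.59 [-0.323  0.078  0.027] [-1.5 -1.1  1.5] 0.0101 0.292
75 7.73 74.59 [-0.291  0.136  0.002] [-0.7 -0.1  1.4] 0.0102 0.29
90 8.09 89.58 [-0.278  0.101 -0.025] [-0.9 -0.9  2.6] 0.01 0.289
105 8.45 104.58 [-0.266  0.09   0.013] [-0.4 -1.5  1.3] 0.0101 0.288
120 8.81 119.58 [-0.211  0.097 -0.028] [-0.8 -0.6  1. ] 0.0101 0.285
135 9.17 134.58 [-0.278  0.095 -0.062] [-0.9 -0.5  2.1] 0.0101 0.282
150 9.53 149.58 [-0.326  0.135  0.021] [-0.9 -1.6  2.3] 0.01 0.279
165 9.88 164.58 [-0.345  0.166 -0.012] [-1.4 -0.3  1.5] 0.0102 0.276
180 10.24 179.58 [-0.336  0.182 -0.008] [-1.4 -1.4  3. ] 0.0097 0.272
195 10.6 194.58 [-0.267  0.219 -0.02 ] [-0.9 -0.9  2.4] 0.0101 0.265
```

Run:
```python
from h import *
from station import r
a=r.sense();q=np.array(a["joints"]);c0=q[5]
for i in range(1,11):
    q[5]=c0+3*i
    if q[5]>150.5: break
    r.move_joints(q); a=r.sense()
    print(3*i,round(a["clock"],2),round(a["joints"][5],2),np.round(a["torque"],3),np.round(a["contact_force"],1),round(a["opening"],4),round(a["joint_torque"][5],3),round(q[5]-a["joints"][5],2))
    if abs(a["torque"][2])>.35: break
s=r.snapshot("side");im=cv2.resize(s["frame"][150:280,210:350],None,fx=4,fy=4,interpolation=cv2.INTER_CUBIC)
cv2.imwrite("pics/turn.png",im[:,:,::-1])
```

```text
3 10.85 120.58 [-0.383  0.24   0.077] [-0.2 -1.   2.5] 0.0108 0.182 0.27
6 11.1 123.65 [-0.357  0.335  0.052] [-0.1 -1.   2.5] 0.0098 0.211 0.2
9 11.35 126.68 [-0.343  0.221 -0.006] [-1.  -2.4  2.9] 0.0101 0.215 0.17
12 11.6 129.69 [-0.371  0.214  0.053] [-1.2 -1.9  3.2] 0.0106 0.217 0.16
15 11.85 132.69 [-0.329  0.238  0.058] [-1.1 -1.3  2.9] 0.0104 0.219 0.16
18 12.1 135.7 [-0.331  0.219  0.013] [-0.4 -1.4  3.5] 0.0102 0.22 0.15
21 12.35 138.7 [-0.36   0.231  0.022] [-0.7 -1.6  2.3] 0.0104 0.221 0.15
24 12.6 141.69 [-0.488  0.329  0.222] [-1.2 -2.6  2.5] 0.0106 0.379 0.16
27 12.85 144.68 [-0.539  0.447  0.417] [-1.6 -2.8  3.1] 0.0108 0.614 0.17
```

View pics/turn.png

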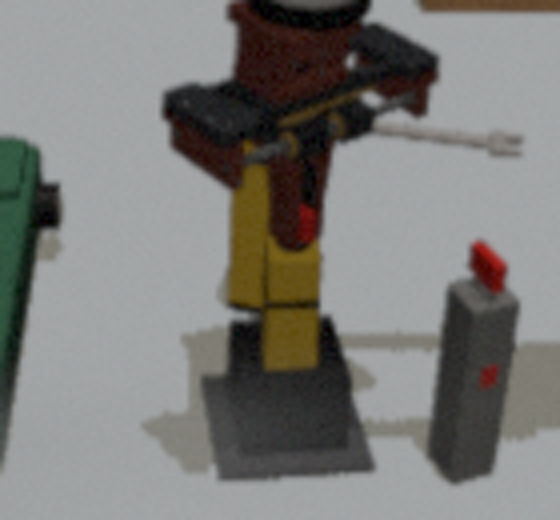

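The resisting moment climbs from about 0.2 to 0.6 N m at q6≈140°, 217° of turn against 211° predicted. So the key is against its stop, and the picture shows the fingers on the key with the torch still upright. Next: release, regrip the body and draw it out.

Run:
```python
from h import *
from station import r
r.let_go()
r.servo_line([.4635,.127,.43],speed=.15)
s=r.snapshot("wrist");pickle.dump(s,open("w2.pkl","wb"))
r.reach([.4635,.127,.43],[180,0,106])
s=r.snapshot("wrist")
r.servo_line([.4635,.127,.303],speed=.12)
a=r.sense();print(a["clock"],np.round(a["joints"],1),np.round(a["contact_force"],1))
r.grab(squeeze=45)
a=r.sense();print("grab",a["clock"],a["opening"],a["gripper_force"],np.round(a["contact_force"],1),np.round(a["torque"],2))
cv2.imwrite("pics/w3.png",cv2.resize(s["frame"][130:260,180:340],None,fx=4,fy=4)[:,:,::-1])
```

```text
18.375 [ 11.3 -13.3  98.3  -0.   94.8  -4.7] [0.4 0.1 0. ]
grab 19.2167 0.03631068320932359 43.82244408130646 [-0.6 -0.4  0.1] [-0.06  0.09 -0.02]
```

View pics/w3.png

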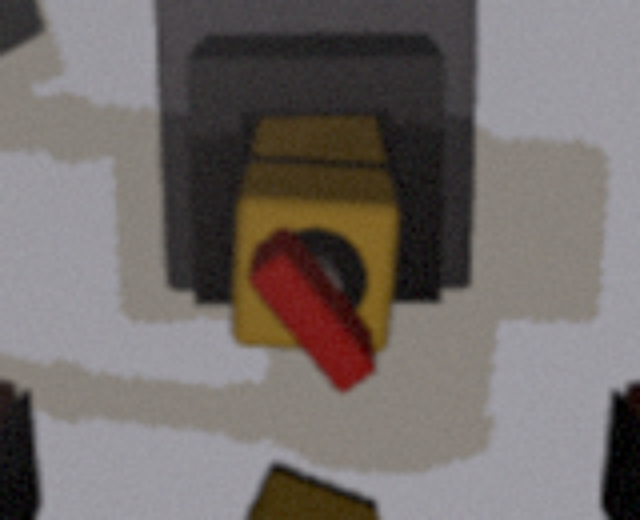

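Wrist: the wing runs from (265,263) to (357,378), about 51° clockwise from the torch's side; a full wind of 4.0 rad gives 49°. The grip opening is 36.3 mm, which matches the torch. Draw it out and aim.

Run:
```python
from h import *
from station import r
from scipy.spatial.transform import Rotation as Ro
r.servo_line([.4635,.127,.52],speed=.12)
a=r.sense();print(a["clock"],a["opening"],a["gripper_force"],np.round(a["contact_force"],2))
B=np.array([.784,.123,.094]);az=np.radians(9)
d=np.array([np.cos(az),np.sin(az),-1])/2**.5;y0=np.array([-np.sin(az),np.cos(az),0])
R=Ro.from_rotvec(d*np.pi/2)*Ro.from_matrix(np.c_[np.cross(y0,d),y0,d]);e=R.as_euler("xyz",degrees=True)
p=B-d*.468
r.reach(p-d*.06,e)
r.servo_line(p,speed=.06); r.wait(.5)
a=r.sense();print(a["clock"],a["opening"],a["gripper_force"],np.round(a["contact_force"],2),np.round(np.array(a["tcp_pos"])-p,4),a["orientation"],e)
for n in("side","top"):
    s=r.snapshot(n);L=B-d*.175;T=B-d*.325
    print(n,"lens",np.round(proj(s,L)),"tail",np.round(proj(s,T)),"burner",np.round(proj(s,B)))
    if n=="side": im=cv2.resize(s["frame"][90:290,100:350],None,fx=3,fy=3)
    else: im=cv2.resize(s["frame"][40:270,100:390],None,fx=2.6,fy=2.6)
    cv2.imwrite(f"pics/fin_{n}.png",im[:,:,::-1])
```

```text
21.175 0.036131262739658936 43.84158790111542 [ 0.33  0.54 -1.73]
23.6167 0.03698980350273063 43.84773015975952 [ 0.16  0.23 -1.45] [-0.  0.  0.] [1.34998232e+02 2.58906813e-03 9.90021014e+01] [1.35000000e+02 1.27222187e-14 9.90000000e+01]
side lens [213. 180.] tail [252. 145.] burner [172. 217.]
top lens [228. 145.] tail [233. 180.] burner [224. 110.]
```

View pics/fin_side.png

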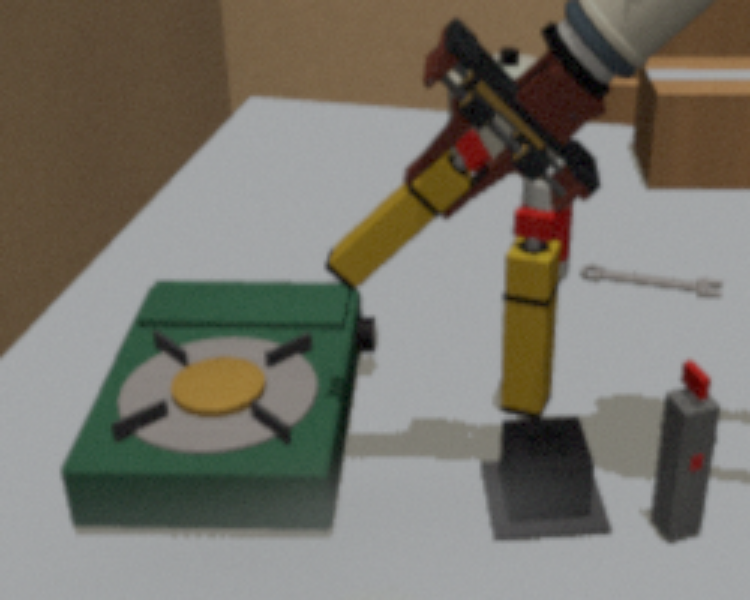

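View pics/fin_top.png

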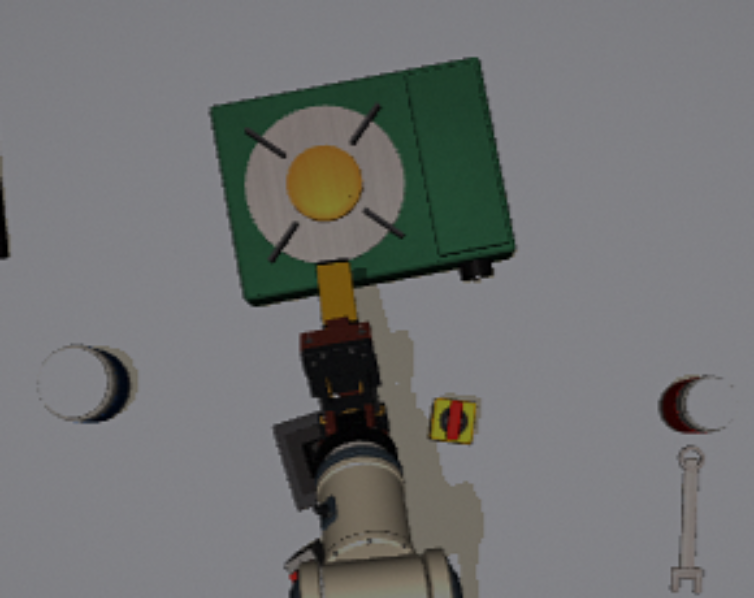

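Side: the lens is at full-frame (215,180) against a predicted (213,180). Top: the lens is at (228,142) against (228,145), with the axis running to the burner. The bystanders are untouched. Handing in.

```bash
python3 -c "
from station import r
print(r.hand_in())"
```

```text
the job is handed in; nothing more can be done
None
```

I wound the torch's key to its stop, drew the torch out and handed the job in with it held steady at 45°, lens down, pointing at the burner's middle from about 17.5 cm; the stove, tin, cartridge and wrench were left untouched.

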